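# Air the fresh-roast bin and close it softly

### The arm

A 6-joint arm with a two-finger parallel gripper is mounted at the origin on the work surface. World frame = base frame: x ahead of the robot, y to its left, z up, the work surface at z = 0. Lengths are in m, angles in rad, forces in N, time in s.
With the tool pointing down it reaches from about 0.275 to 0.775 m from the base axis. Payload 14.6 kg.
Tool frame: the origin (TCP) lies at the very end of the fingers, on their centre line; the grasp point (between the pads) lies robot.grasp_offset behind it (robot.grasp_offset is the distance from the TCP to the grasp point, in m); x points along the fingers, z is the direction in which the jaws open and shut, and the axes are right-handed (so a half turn about x gives the same grasp; the last joint's range is limited). The gripper opens to 85 mm and grips with 20 to 120 N. Pads are 22 mm wide; open, the fingers measure 114 mm over their backs; the gripper's body (76 mm by 85 mm) begins 54 mm behind the grasp point. The pads swing forward as they close: fully open they stand 13 mm farther back than shut.
Start: joints at [1.029, 0.263, -0.048, 1.259, 0, 1.415], TCP at [0.198, 0.486, 0.231] pointing down, gripper open.
Joint ranges: [-2.65, 2.65], [-0.89, 1.7], [-1.18, 1.37], [-2.13, 2.11], [-1.35, 1.29], [-3.14, 3.14]. Speed limits (rad/s): [1.89, 1.89, 2.57, 2.79, 3.14, 3.14].

### API

Orientations are given as [roll, pitch, yaw] about the fixed x, y, z axes, in that order (R = Rz(yaw) Ry(pitch) Rx(roll)).
In Python, from workcell import readout, optics, job, robot gives the robot as it stands.
- The arm moves only by the tool drive_tool, never from a script. Its arguments are lists of equal length, an entry for each row: "xyz": the shift along the tool's x, y, z in mm, a list of three; "rot": the turn, a rotation vector about the tool's x, y, z in degrees, a list of three. In form: {"xyz": [[x, y, z], ...], "rot": [[wx, wy, wz], ...]}. A call has exactly 5 rows; each row shifts and turns the commanded pose from where the row before left it, along the tool's axes as they then stand; what a row does not reach is not made up. A row lasts 1/8 s, in which the tool goes at most 62.5 mm and 10.7 degrees, less where a joint would pass 70% of its speed; a pose out of reach is approached as far as the arm can. A call is refused whole if a number of a shift passes 62.5 or a number of a turn 10.7, either way. A call with a gripper value outside its range is refused whole. "hand" is the finger opening in mm, from 0 to 85.4, set as the call begins (left out, the last holds). The fingers move at their own pace and stop on an object; "force" is the grip in N (left out, the last holds). Time passes only in rows, so rows that do not move let the fingers close, or fill a call up. It gives the time, the measured TCP pose, the force and the opening at its end, in the units of the state.
- readout.read_state(): the state, without advancing time (a new reading comes with each control period).
- optics.snapshot(name): name is "scene" or "top" or "wrist"; returns a dict with "pixels" (420x560x3 uint8, red, green, blue), "fx", "fy", "cx", "cy" (pixels), "rvec" (rotation vector, rad) and "tvec" (3), from world to camera coordinates, as OpenCV has them; the wrist camera has in their place "hand_eye" (4x4, takes a point from camera to tool coordinates, whose origin is the TCP and whose axes are the tool frame's). Camera axes: x right, y down, z forward; pixel columns grow to the right and rows downward; lengths in m; the calibration is good to about 2 mm. A picture is of the moment at which its call begins: read the wrist's pose just before it. There is no depth.
- job.sign_off(): hands the job in, once; it reports no verdict.
Trained networks look in the newest picture that a camera, given by its name, has taken for a name from the list of things; names that differ only in an ending like _2 or _b are one class to them, and where a whole thing is asked for, a point or a joint stands for the part that bears it (a point fixed in the world has none). Each returns a list of dicts, best first, with "score" (0 to 1); they miss things now and then, are a little off and sometimes report something else, mostly with a low value. They report only what shows in the picture. A call takes as long as a camera call.
- optics.regions_of(camera, thing): "mask" (420x560 bool, what is visible of it) and "box" ([left, top, width, height] in pixels, round what is visible of it).
- optics.spot_point(camera, thing): "point" ([column, row] in pixels: a listed point, or the origin of a listed thing).
The state is a dict: "time": time; "joint_pos": joint angles; "joint_velocities": joint speeds; "joint_efforts": joint torques, N m; "ee_pos": TCP position; "eef_rot": TCP orientation; "ft_force": force on the tool from outside, world axes, zero at the start; "wrist_torque": the same for the moment, N m; "opening": finger opening in m.
Only numpy, scipy, OpenCV 4.12 (cv2) and the standard library are available. Lean on these libraries where they do the work, as an engineer would, in place of code of your own. Each camera call takes 0.05 s, during which the arm holds its last target.

### The job

Let the fresh roast breathe: with a fingertip press the orange lever down until the lid of that bin stands fully open and hold it open for at least two seconds. Then let the lever come up slowly, over about three seconds, so that the lid closes fully without slamming, and move clear. Work the lid by its lever only, never touching the lid itself; leave the blue bin shut and the cup, tumbler and jar where they stand.

Things in the scene. Friction and masses are not known exactly. Their poses are not given: they have to be found in the camera images.
- orange_bin: countertop storage bin, white, orange band round its foot; fixed to the counter. 150 mm deep x 170 mm wide, rim 150 mm high, closed lid top 164 mm (linkage covers on the flanks make it 194 mm wide). Origin: centre of its underside on the counter. Its own -x side carries the lever (towards the robot, at the given yaw), the lid hinges along its +x rim
- orange_press (a point): where a finger presses the orange lever: on the top face of the paddle, on its centre line, 100 mm from the lever's pivot. The paddle is orange, a plate 100 mm wide (bin's y) and 8 mm thick that stands out 125 mm from the pivot at the bin's front (bin x -85 mm, height 150 mm), free end raised 0.2 rad; so at rest this point is about 174 mm above the counter and 183 mm in front of the bin's centre. The point moves with the lever
- orange_lever (a joint): lever angle (rad): 0 at rest, 0.45 pressed down to its rubber-cushioned stop; the press point then lies 45 mm lower, with almost no sideways shift. Takes about 3 to 8 N at the press point (the lid's weight); no spring
- orange_lid (a joint): lid angle (rad): 0 shut, 1.035 fully open (lever at its stop). Linked to the lever: lid angle = 2.3 x lever angle, so about 0.023 rad per mm pressed. Nothing damps it: if the lever is let go the lid drops and slams
- orange_lid_middle (a point): middle of the top face of the orange bin's lid, a white plate with a metal top panel, 162 x 172 x 12 mm, hinged on the bin's far rim (hinge line at bin x +80 mm, height 152 mm). The point moves with the lid; the front edge swings up and away from the lever
- blue_bin: countertop storage bin, white, blue band round its foot; fixed to the counter. 150 mm deep x 170 mm wide, rim 150 mm high, closed lid top 164 mm (linkage covers on the flanks make it 194 mm wide). Origin: centre of its underside on the counter. Its own -x side carries the lever (towards the robot, at the given yaw), the lid hinges along its +x rim
- blue_press (a point): where a finger presses the blue lever: on the top face of the paddle, on its centre line, 100 mm from the lever's pivot. The paddle is blue, a plate 100 mm wide (bin's y) and 8 mm thick that stands out 125 mm from the pivot at the bin's front (bin x -85 mm, height 150 mm), free end raised 0.2 rad; so at rest this point is about 174 mm above the counter and 183 mm in front of the bin's centre. The point moves with the lever
- blue_lever (a joint): lever angle (rad): 0 at rest, 0.45 pressed down to its rubber-cushioned stop; the press point then lies 45 mm lower, with almost no sideways shift. Takes about 3 to 8 N at the press point (the lid's weight); no spring
- blue_lid (a joint): lid angle (rad): 0 shut, 1.035 fully open (lever at its stop). Linked to the lever: lid angle = 2.3 x lever angle, so about 0.023 rad per mm pressed. Nothing damps it: if the lever is let go the lid drops and slams
- blue_lid_middle (a point): middle of the top face of the blue bin's lid, a white plate with a metal top panel, 162 x 172 x 12 mm, hinged on the bin's far rim (hinge line at bin x +80 mm, height 152 mm). The point moves with the lid; the front edge swings up and away from the lever
- cup_mid (a point): white ceramic cup, 84 mm across, 60 mm high; point at its centre, 30 mm up
- tumbler_mid (a point): glass tumbler, 72 mm across, 90 mm high; point at its centre, 45 mm up
- jar_mid (a point): amber jar with black cap, 72 mm across, 100 mm high; point at its centre, 50 mm up

How it is judged:
On the way, in this order (a step that is already met when the one before it is completed fails the run):
1. the orange bin's lid is held fully open (over 0.9 rad) for 2 s (value of joint orange_lid above 0.9 rad), for 2 s.
2. the lid is closed again (under 0.04 rad) (value of joint orange_lid below 0.04 rad), for 0.2 s.
At the end, for the whole second after the job is handed in: both lids shut (under 0.04 rad); cup, tumbler and jar within 20 mm of where they stood (value of joint each of orange_lid, blue_lid below 0.04 rad and distance of each of cup_mid, tumbler_mid, jar_mid from where it was at the start of the episode below 0.02 m); the robot touches nothing.
It fails at once if the lid slams: it falls faster than 2.2 rad/s (velocity of joint orange_lid below -2.2 rad/s).
It fails at once if the robot touches a lid (contact force between any of the fingers, the arm and orange_lid above 0.5 N or contact force between any of the fingers, the arm and blue_lid above 0.5 N).
It fails at once if the blue bin is opened (value of joint blue_lid above 0.15 rad).
It fails at once if the cup, tumbler or jar is moved, lifted or carried (distance of any of cup_mid, tumbler_mid, jar_mid from where it was at the start of the episode above 0.02 m).
It also fails if it takes over 45 s, if anything falls off the work surface, if the arm or the gripper's body presses on something with over 40 N, if the wrist force passes 120 N, or if a joint passes its speed limit or range.

## Working session

There is one attempt and no reset: what is moved stays moved. The work goes in short steps, Python scripts to look and compute and a tool call to move; the robot and the scene stay as the last step left them, time stands still between calls to the robot, and variables do not carry over. Pictures are saved under pics/ and viewed, and the job is handed in when it is done.

Besides the shell and the picture viewer there is one more tool, called after "Call:" in YAML: its name, and indented under it one key for each argument. drive_tool: Moves the arm, as the interface text tells. Its arguments: {"type":"object","properties":{"xyz":{"type":"array"},"rot":{"type":"array"},"hand":{"type":"number"},"force":{"type":"number"}},"required":["xyz","rot"]}

```bash
mkdir -p pics
python3 - <<'E'
from workcell import readout, optics, job, robot
import cv2,numpy as np
s=readout.read_state();print({k:np.round(v,3).tolist() for k,v in s.items()})
print(robot.grasp_offset)
for c in ["scene","top"]:
    p=optics.snapshot(c)
    cv2.imwrite(f"pics/{c}1.png",p["pixels"][:,:,::-1])
    K=np.array([[p["fx"],0,p["cx"]],[0,p["fy"],p["cy"]],[0,0,1]])
    np.savez(c+"_cal.npz",K=K,rvec=p["rvec"],tvec=p["tvec"])
    for n in ["orange_press","orange_bin","orange_lid_middle","blue_press","blue_bin","blue_lid_middle","cup_mid","tumbler_mid","jar_mid"]:
        r=optics.spot_point(c,n)
        print(c,n,[(np.round(q["point"],1).tolist(),round(q["score"],2)) for q in r[:2]])
E
```

```text
{'time': 0.0, 'joint_pos': [1.029, 0.264, -0.049, 1.259, -0.0, 1.416], 'joint_velocities': [-0.002, -0.002, 0.0, 0.002, 0.001, -0.001], 'joint_efforts': [-0.001, -63.762, 38.457, 0.014, -0.0, 0.0], 'ee_pos': [0.198, 0.486, 0.231], 'eef_rot': [2.993, 1.57, -2.106], 'ft_force': [-0.398, -0.498, -0.311], 'wrist_torque': [-0.072, 0.002, -0.032], 'opening': 0.085}
0.0187
scene orange_press [([325.8, 242.8], 0.7)]
scene orange_bin [([269.6, 295.3], 0.61)]
scene orange_lid_middle [([270.2, 267.2], 0.58)]
scene blue_press [([254.5, 149.7], 0.94)]
scene blue_bin [([211.1, 203.8], 0.6)]
scene blue_lid_middle [([211.4, 180.5], 0.66), ([324.6, 244.3], 0.43)]
scene cup_mid [([306.6, 220.2], 0.75)]
scene tumbler_mid [([382.8, 337.7], 0.97)]
scene jar_mid [([223.7, 136.9], 0.62)]
top orange_press [([208.4, 242.5], 0.94)]
top orange_bin []
top orange_lid_middle [([211.5, 176.4], 0.61)]
top blue_press [([383.4, 240.3], 0.9)]
top blue_bin []
top blue_lid_middle [([373.1, 166.9], 0.76)]
top cup_mid [([290.1, 268.5], 0.92)]
top tumbler_mid [([105.8, 264.1], 0.56)]
top jar_mid [([454.7, 243.3], 0.7)]
```

View pics/scene1.png

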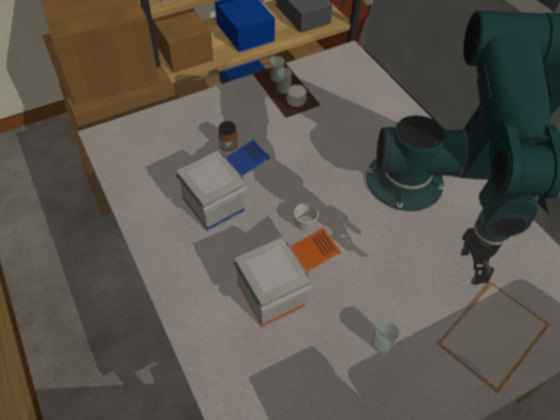

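View pics/top1.png

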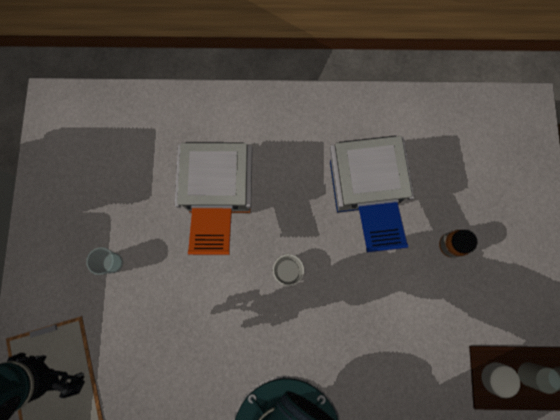

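```bash
cat > h.py <<'E'
import numpy as np,cv2
def ray(c,uv,z):
    d=np.load(c+"_cal.npz");R=cv2.Rodrigues(d["rvec"])[0];t=d["tvec"].reshape(3)
    C=-R.T@t; v=R.T@np.linalg.solve(d["K"],[uv[0],uv[1],1.])
    return C+v*(z-C[2])/v[2]
def tri(a,b):
    P=[];
    for c in ("scene","top"):
        d=np.load(c+"_cal.npz");P.append(d["K"]@np.c_[cv2.Rodrigues(d["rvec"])[0],d["tvec"].reshape(3)])
    X=cv2.triangulatePoints(P[0],P[1],np.array(a,float).reshape(2,1),np.array(b,float).reshape(2,1)).ravel()
    return X[:3]/X[3]
E
python3 - <<'E'
from h import *
np.set_printoptions(precision=3,suppress=True)
for n,s,t,z in [("op",(325.8,242.8),(208.4,242.5),.174),("olid",(270.2,267.2),(211.5,176.4),.164),("bp",(254.5,149.7),(383.4,240.3),.174),("blid",(211.4,180.5),(373.1,166.9),.164),("cup",(306.6,220.2),(290.1,268.5),.03),("tum",(382.8,337.7),(105.8,264.1),.045),("jar",(223.7,136.9),(454.7,243.3),.05)]:
    print(n,ray("scene",s,z),ray("top",t,z),tri(s,t))
E
```

```text
op [0.477 0.198 0.174] [0.479 0.194 0.174] [0.478 0.196 0.172]
olid [0.662 0.192 0.164] [0.648 0.195 0.164] [0.656 0.192 0.158]
bp [ 0.496 -0.24   0.174] [ 0.49  -0.231  0.174] [ 0.494 -0.235  0.175]
blid [ 0.68  -0.189  0.164] [ 0.677 -0.214  0.164] [ 0.677 -0.212  0.142]
cup [0.426 0.012 0.03 ] [ 0.426 -0.007  0.03 ] [ 0.421 -0.003  0.01 ]
tum [0.446 0.491 0.045] [0.432 0.492 0.045] [0.438 0.491 0.037]
jar [ 0.519 -0.458  0.05 ] [ 0.498 -0.453  0.05 ] [ 0.509 -0.467  0.032]
```

The scene view shows the orange paddle at about (318,248) and the tumbler at (385,337). The top view shows the orange paddle at (209,232), the cup at (289,269) and the tumbler at (103,261). The network points agree with both, and they put the press point near (0.478, 0.196, 0.173).

```bash
cat >> h.py <<'E'
from scipy.spatial.transform import Rotation as Ro
def go(target):
    from workcell import readout
    s=readout.read_state();R=Ro.from_euler("xyz",s["eef_rot"]).as_matrix()
    print("t",s["time"],"pos",np.round(s["ee_pos"],4),"F",np.round(s["ft_force"],2),"open",s["opening"])
    print(np.round(R,3)); print("tool shift mm",np.round(R.T@(np.array(target)-s["ee_pos"])*1000,1))
E
python3 -c "
from h import *
go([.478,.196,.225])"
```

```text
t 1.0 pos [0.198  0.4862 0.2313] F [-0.13 -0.32  0.58] open 0.0858006521761194
[[ 0.    -0.926  0.377]
 [ 0.     0.377  0.926]
 [-1.     0.     0.   ]]
tool shift mm [   6.3 -368.8 -163.2]
```

Call:
drive_tool:
  xyz:
    - [0,-37,-16]
    - [0,-37,-16]
    - [0,-37,-16]
    - [0,-37,-16]
    - [0,-37,-16]
  rot:
    - [0,0,0]
    - [0,0,0]
    - [0,0,0]
    - [0,0,0]
    - [0,0,0]
  hand: 0

```text
time: 1.62
ee_pos: [0.34, 0.3413, 0.2314]
eef_rot: [-0.498, 1.57, 0.686]
ft_force: [0.2, -0.7, -0.1]
opening: -0.0001
```

Call:
drive_tool:
  xyz:
    - [0,-37,-16]
    - [0,-37,-16]
    - [0,-37,-17]
    - [0,-37,-17]
    - [0,-36,-17]
  rot:
    - [0,0,0]
    - [0,0,0]
    - [0,0,0]
    - [0,0,0]
    - [0,0,0]

```text
time: 2.25
ee_pos: [0.4792, 0.1949, 0.2313]
eef_rot: [-0.644, 1.571, 0.54]
ft_force: [0.2, 0.7, 1.0]
opening: 0.0001
```

Call:
drive_tool:
  xyz:
    - [0,0,0]
    - [0,0,0]
    - [0,0,0]
    - [0,0,0]
    - [0,0,0]
  rot:
    - [0,0,0]
    - [0,0,0]
    - [0,0,0]
    - [0,0,0]
    - [0,0,0]

```text
time: 2.88
ee_pos: [0.478, 0.1964, 0.2314]
eef_rot: [-0.849, 1.571, 0.336]
ft_force: [-0.0, 0.9, 0.0]
opening: -0.0001
```

Run:
```python
from h import *
from workcell import optics,readout
go([.478,.196,.18])
for c in ["wrist","top"]:
    p=optics.snapshot(c); im=p["pixels"][:,:,::-1].copy()
    r=optics.spot_point(c,"orange_press")
    print(c,[(np.round(q["point"],1).tolist(),round(q["score"],2)) for q in r])
    if c=="wrist":
        s=readout.read_state();R=Ro.from_euler("xyz",s["eef_rot"]).as_matrix();H=p["hand_eye"]
        for q in r[:1]:
            u=q["point"];v=R@H[:3,:3]@[(u[0]-p["cx"])/p["fx"],(u[1]-p["cy"])/p["fy"],1];C=R@H[:3,3]+s["ee_pos"]
            print(C+v*(.174-C[2])/v[2])
    cv2.imwrite(f"pics/{c}2.png",im)
```

```text
t 2.875 pos [0.478  0.1964 0.2314] F [-0.03  0.9   0.02] open -0.0001081905442086002
[[ 0.    -0.926  0.377]
 [ 0.     0.377  0.926]
 [-1.    -0.     0.   ]]
tool shift mm [51.4 -0.1 -0.4]
wrist []
top [([210.8, 242.7], 0.89), ([385.1, 238.6], 0.17)]
```

View pics/wrist2.png

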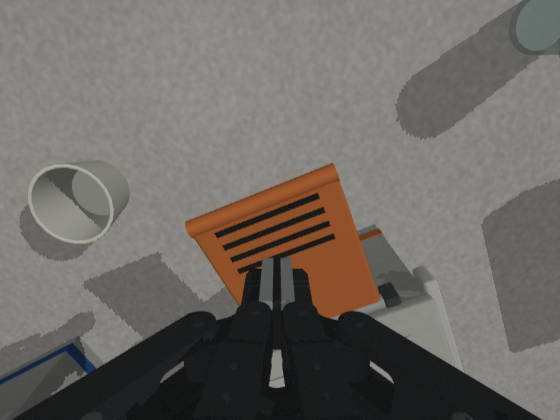

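View pics/top2.png

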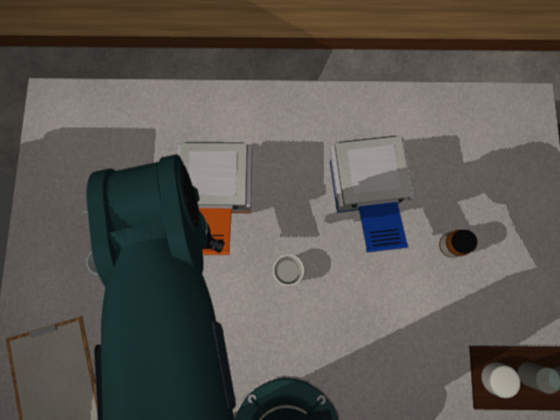

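The wrist view shows the closed fingertips at (277,262), above the paddle and just behind the stripes because of parallax. In the top view the wrist looks close to the lid, so I'll check that clearance.

Run:
```python
from h import *
for z in (.3,.4,.5,.6): print(z,ray("top",(180,157),z),ray("top",(150,160),z))
d=np.load("top_cal.npz");print(cv2.projectPoints(np.array([[.478,.196,.231],[.478,.196,.4],[.478,.196,.5]]),d["rvec"],d["tvec"],d["K"],None)[0])
```

```text
0.3 [0.65618511 0.24399987 0.3       ] [0.64856258 0.31047818 0.3       ]
0.4 [0.6249911  0.21893946 0.4       ] [0.61818649 0.27828447 0.4       ]
0.5 [0.59379709 0.19387906 0.5       ] [0.5878104  0.24609076 0.5       ]
0.6 [0.56260309 0.16881865 0.6       ] [0.55743431 0.21389705 0.6       ]
[[[203.42790692 240.43450071]]

 [[187.62306684 230.42058949]]

 [[174.9398985  222.38456248]]]
```

Call:
drive_tool:
  xyz:
    - [7,0,0]
    - [7,0,0]
    - [7,0,0]
    - [7,0,0]
    - [7,0,0]
  rot:
    - [0,0,0]
    - [0,0,0]
    - [0,0,0]
    - [0,0,0]
    - [0,0,0]

```text
time: 3.7
ee_pos: [0.4783, 0.1961, 0.1957]
eef_rot: [2.116, 1.571, -2.983]
ft_force: [0.2, -0.2, 1.7]
opening: -0.0003
```

Run:
```python
from h import *
from workcell import optics
go([.478,.196,.18])
for c in ["wrist","scene"]:
    p=optics.snapshot(c); cv2.imwrite(f"pics/{c}3.png",p["pixels"][:,:,::-1])
```

```text
t 3.7 pos [0.4783 0.1961 0.1957] F [ 0.24 -0.25  1.74] open -0.00031565902375125946
[[-0.    -0.926  0.377]
 [-0.     0.377  0.926]
 [-1.     0.    -0.   ]]
tool shift mm [15.7  0.2 -0.1]
```

View pics/wrist3.png

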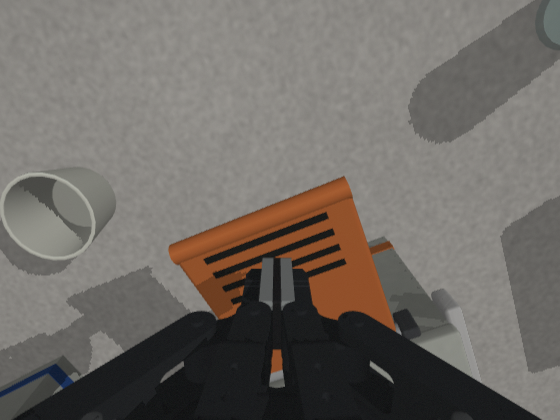

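View pics/scene3.png

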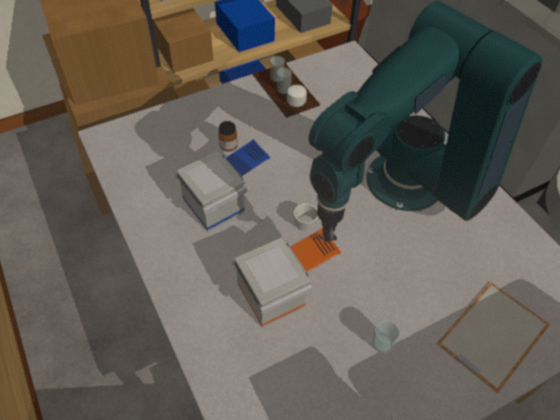

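The fingertip sits over the striped area on the paddle's centre line (wrist view ~(277,262)), and the wrist is well clear of the lid. Now I'll press.

Call:
drive_tool:
  xyz:
    - [4,0,0]
    - [4,0,0]
    - [4,0,0]
    - [3,0,0]
    - [3,0,0]
  rot:
    - [0,0,0]
    - [0,0,0]
    - [0,0,0]
    - [0,0,0]
    - [0,0,0]

```text
time: 4.42
ee_pos: [0.4783, 0.1961, 0.1781]
eef_rot: [-0.401, 1.571, 0.783]
ft_force: [-0.9, -0.2, -0.0]
opening: -0.0002
```

Call:
drive_tool:
  xyz:
    - [2,0,0]
    - [2,0,0]
    - [2,0,0]
    - [2,0,0]
    - [2,0,0]
  rot:
    - [0,0,0]
    - [0,0,0]
    - [0,0,0]
    - [0,0,0]
    - [0,0,0]

```text
time: 5.05
ee_pos: [0.4782, 0.1961, 0.1682]
eef_rot: [1.103, 1.571, 2.287]
ft_force: [-1.3, 0.0, 3.1]
opening: -0.0
```

Call:
drive_tool:
  xyz:
    - [2,0,0]
    - [2,0,0]
    - [2,0,0]
    - [2,0,0]
    - [2,0,0]
  rot:
    - [0,0,0]
    - [0,0,0]
    - [0,0,0]
    - [0,0,0]
    - [0,0,0]

```text
time: 5.68
ee_pos: [0.4782, 0.196, 0.1581]
eef_rot: [2.211, 1.571, -2.888]
ft_force: [-2.2, 0.5, 3.5]
opening: 0.0001
```

Run:
```python
from h import *
from workcell import optics
go([.478,.196,.13])
for c in ["wrist","scene"]:
    p=optics.snapshot(c); cv2.imwrite(f"pics/{c}4.png",p["pixels"][:,:,::-1])
```

```text
t 5.675 pos [0.4782 0.196  0.1581] F [-2.17  0.54  3.5 ] open 5.958904594964167e-05
[[-0.    -0.926  0.377]
 [-0.     0.377  0.926]
 [-1.     0.    -0.   ]]
tool shift mm [28.1  0.2 -0.1]
```

View pics/scene4.png

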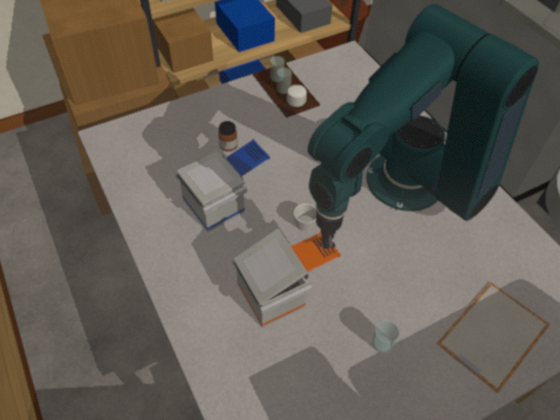

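View pics/wrist4.png

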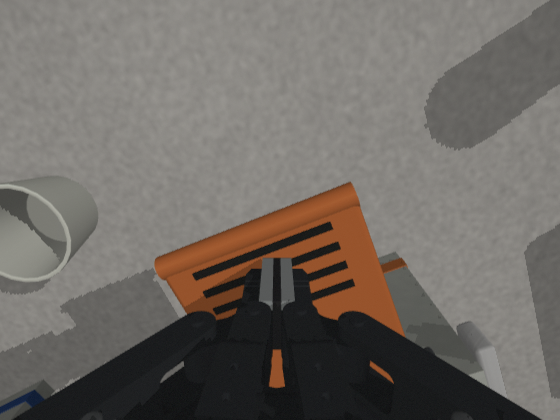

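The scene view shows the orange lid starting to rise (front edge around (285,270)). The wrist view shows the tip on the stripes at the middle of the paddle, so I'll keep pressing.

Call:
drive_tool:
  xyz:
    - [3,0,0]
    - [3,0,0]
    - [3,0,0]
    - [3,0,0]
    - [3,0,0]
  rot:
    - [0,0,0]
    - [0,0,0]
    - [0,0,0]
    - [0,0,0]
    - [0,0,0]

```text
time: 6.4
ee_pos: [0.4785, 0.1961, 0.1431]
eef_rot: [-1.137, 1.571, 0.047]
ft_force: [-0.0, -0.1, 2.5]
opening: -0.0002
```

Call:
drive_tool:
  xyz:
    - [3,0,0]
    - [2,0,0]
    - [2,0,0]
    - [2,0,0]
    - [2,0,0]
  rot:
    - [0,0,0]
    - [0,0,0]
    - [0,0,0]
    - [0,0,0]
    - [0,0,0]

```text
time: 7.02
ee_pos: [0.4783, 0.1961, 0.1321]
eef_rot: [2.597, 1.571, -2.503]
ft_force: [0.4, -0.5, 1.5]
opening: 0.0002
```

Call:
drive_tool:
  xyz:
    - [1,0,0]
    - [1,0,0]
    - [1,0,0]
    - [0,0,0]
    - [0,0,0]
  rot:
    - [0,0,0]
    - [0,0,0]
    - [0,0,0]
    - [0,0,0]
    - [0,0,0]

```text
time: 7.65
ee_pos: [0.4785, 0.1962, 0.1306]
eef_rot: [-0.959, 1.569, 0.225]
ft_force: [-5.4, -1.3, 22.5]
opening: -0.0003
```

Run:
```python
from h import *
from workcell import optics
go([.478,.196,.13])
for c in ["scene"]:
    p=optics.snapshot(c); cv2.imwrite(f"pics/{c}5.png",p["pixels"][:,:,::-1])
    r=optics.spot_point(c,"orange_lid_middle");print([(q["point"],q["score"]) for q in r])
    d=np.load("scene_cal.npz")
    for a in (.7,.85,.9,1.035):
        # lid middle in hinge frame: x=-81, z=+12 
        P=np.array([.478+.183+.08-.081*np.cos(a)+.012*np.sin(a),.194,.152+.081*np.sin(a)+.012*np.cos(a)])
        print(a,cv2.projectPoints(P.reshape(1,3),d["rvec"],d["tvec"],d["K"],None)[0].ravel())
```

```text
t 7.65 pos [0.4785 0.1962 0.1306] F [-5.38 -1.32 22.46] open -0.0002525699744291706
[[ 0.002 -0.926  0.377]
 [ 0.     0.377  0.926]
 [-1.    -0.001  0.001]]
tool shift mm [ 0.6  0.4 -0.4]
[([254.2, 263.7], 0.57), ([324.4, 252.2], 0.44)]
0.7 [262.93721222 262.26690883]
0.85 [259.85177937 262.23953524]
0.9 [258.74217207 262.32557102]
1.035 [255.57487631 262.79583351]
```

View pics/scene5.png

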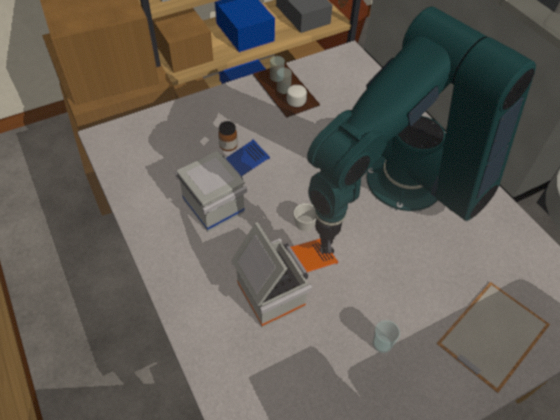

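The lever is at its stop: the force has stepped up to 22 N. The lid stands fully open, with its middle at (254,264) in the picture, which fits 1.035 rad. I'll hold for 2.5 s.

Call:
drive_tool:
  xyz:
    - [0,0,0]
    - [0,0,0]
    - [0,0,0]
    - [0,0,0]
    - [0,0,0]
  rot:
    - [0,0,0]
    - [0,0,0]
    - [0,0,0]
    - [0,0,0]
    - [0,0,0]

```text
time: 8.38
ee_pos: [0.4786, 0.1962, 0.1306]
eef_rot: [-0.952, 1.569, 0.232]
ft_force: [-5.0, -1.1, 21.9]
opening: -0.0002
```

Call:
drive_tool:
  xyz:
    - [0,0,0]
    - [0,0,0]
    - [0,0,0]
    - [0,0,0]
    - [0,0,0]
  rot:
    - [0,0,0]
    - [0,0,0]
    - [0,0,0]
    - [0,0,0]
    - [0,0,0]

```text
time: 9.0
ee_pos: [0.4786, 0.1962, 0.1306]
eef_rot: [-0.948, 1.569, 0.236]
ft_force: [-5.2, -1.1, 23.4]
opening: -0.0002
```

Call:
drive_tool:
  xyz:
    - [0,0,0]
    - [0,0,0]
    - [0,0,0]
    - [0,0,0]
    - [0,0,0]
  rot:
    - [0,0,0]
    - [0,0,0]
    - [0,0,0]
    - [0,0,0]
    - [0,0,0]

```text
time: 9.62
ee_pos: [0.4786, 0.1962, 0.1306]
eef_rot: [-0.949, 1.569, 0.235]
ft_force: [-4.9, -1.8, 23.5]
opening: 0.0002
```

Call:
drive_tool:
  xyz:
    - [0,0,0]
    - [0,0,0]
    - [0,0,0]
    - [0,0,0]
    - [0,0,0]
  rot:
    - [0,0,0]
    - [0,0,0]
    - [0,0,0]
    - [0,0,0]
    - [0,0,0]

```text
time: 10.25
ee_pos: [0.4785, 0.1962, 0.1306]
eef_rot: [-0.967, 1.569, 0.217]
ft_force: [-4.0, -0.8, 22.7]
opening: 0.0004
```

Call:
drive_tool:
  xyz:
    - [-1,0,0]
    - [-1,0,0]
    - [-2,0,0]
    - [-2,0,0]
    - [-2,0,0]
  rot:
    - [0,0,0]
    - [0,0,0]
    - [0,0,0]
    - [0,0,0]
    - [0,0,0]

```text
time: 10.88
ee_pos: [0.478, 0.196, 0.1372]
eef_rot: [2.068, 1.57, -3.031]
ft_force: [-2.1, 0.6, 1.7]
opening: -0.0002
```

Call:
drive_tool:
  xyz:
    - [-2,0,0]
    - [-2,0,0]
    - [-2,0,0]
    - [-2,0,0]
    - [-2,0,0]
  rot:
    - [0,0,0]
    - [0,0,0]
    - [0,0,0]
    - [0,0,0]
    - [0,0,0]

```text
time: 11.5
ee_pos: [0.4783, 0.1961, 0.1474]
eef_rot: [1.898, 1.571, 3.082]
ft_force: [-3.2, -0.5, 3.6]
opening: -0.0002
```

Call:
drive_tool:
  xyz:
    - [-2,0,0]
    - [-2,0,0]
    - [-2,0,0]
    - [-2,0,0]
    - [-2,0,0]
  rot:
    - [0,0,0]
    - [0,0,0]
    - [0,0,0]
    - [0,0,0]
    - [0,0,0]

```text
time: 12.12
ee_pos: [0.4785, 0.1961, 0.1575]
eef_rot: [-1.223, 1.57, -0.039]
ft_force: [-0.4, -0.4, 3.1]
opening: 0.0001
```

Call:
drive_tool:
  xyz:
    - [-2,0,0]
    - [-2,0,0]
    - [-2,0,0]
    - [-2,0,0]
    - [-2,0,0]
  rot:
    - [0,0,0]
    - [0,0,0]
    - [0,0,0]
    - [0,0,0]
    - [0,0,0]

```text
time: 12.75
ee_pos: [0.4785, 0.1961, 0.1675]
eef_rot: [-0.846, 1.57, 0.338]
ft_force: [3.2, 0.1, 3.1]
opening: 0.0003
```

Call:
drive_tool:
  xyz:
    - [-2,0,0]
    - [-1,0,0]
    - [-1,0,0]
    - [-1,0,0]
    - [-1,0,0]
  rot:
    - [0,0,0]
    - [0,0,0]
    - [0,0,0]
    - [0,0,0]
    - [0,0,0]

```text
time: 13.38
ee_pos: [0.4783, 0.196, 0.1733]
eef_rot: [2.355, 1.571, -2.744]
ft_force: [2.6, 1.0, 3.2]
opening: -0.0002
```

Call:
drive_tool:
  xyz:
    - [-2,0,0]
    - [-2,0,0]
    - [-2,0,0]
    - [-2,0,0]
    - [-2,0,0]
  rot:
    - [0,0,0]
    - [0,0,0]
    - [0,0,0]
    - [0,0,0]
    - [0,0,0]

```text
time: 14.0
ee_pos: [0.4782, 0.196, 0.1833]
eef_rot: [2.222, 1.571, -2.877]
ft_force: [-0.3, -0.4, -0.8]
opening: -0.0001
```

Contact was lost between z = 0.173 and 0.183, so the lever is back at rest. Moving clear.

Call:
drive_tool:
  xyz:
    - [-10,0,0]
    - [-10,0,0]
    - [-15,0,0]
    - [-15,0,0]
    - [-15,0,0]
  rot:
    - [0,0,0]
    - [0,0,0]
    - [0,0,0]
    - [0,0,0]
    - [0,0,0]

```text
time: 14.62
ee_pos: [0.4783, 0.1961, 0.2495]
eef_rot: [-0.982, 1.57, 0.202]
ft_force: [0.8, 0.5, 0.7]
opening: 0.0003
```

Call:
drive_tool:
  xyz:
    - [0,20,10]
    - [0,20,10]
    - [0,20,10]
    - [0,10,5]
    - [0,0,0]
  rot:
    - [0,0,0]
    - [0,0,0]
    - [0,0,0]
    - [0,0,0]
    - [0,0,0]

```text
time: 15.25
ee_pos: [0.4266, 0.2551, 0.2487]
eef_rot: [-1.064, 1.57, 0.121]
ft_force: [-0.3, -0.4, -0.3]
opening: 0.0004
```

Call:
drive_tool:
  xyz:
    - [0,0,0]
    - [0,0,0]
    - [0,0,0]
    - [0,0,0]
    - [0,0,0]
  rot:
    - [0,0,0]
    - [0,0,0]
    - [0,0,0]
    - [0,0,0]
    - [0,0,0]

```text
time: 15.88
ee_pos: [0.4267, 0.2548, 0.2483]
eef_rot: [2.741, 1.571, -2.358]
ft_force: [0.5, 0.4, 0.3]
opening: -0.0001
```

Run:
```python
from h import *
from workcell import optics
go([.478,.196,.13])
for c in ["scene","top"]:
    p=optics.snapshot(c); cv2.imwrite(f"pics/{c}6.png",p["pixels"][:,:,::-1])
    for n in ["orange_lid_middle","orange_press","cup_mid","tumbler_mid","jar_mid"]:
        r=optics.spot_point(c,n);print(c,n,[(np.round(q["point"],1),round(q["score"],2)) for q in r[:1]])
```

```text
t 15.875 pos [0.4267 0.2548 0.2483] F [0.55 0.45 0.26] open -9.028475489539591e-05
[[-0.    -0.926  0.377]
 [-0.     0.377  0.926]
 [-1.     0.    -0.   ]]
tool shift mm [118.3 -69.7 -35.1]
scene orange_lid_middle [(array([270. , 266.6]), 0.91)]
scene orange_press [(array([325.7, 243.6]), 0.8)]
scene cup_mid [(array([307.2, 221.8]), 0.66)]
scene tumbler_mid [(array([382.7, 337.4]), 0.9)]
scene jar_mid [(array([225.2, 136.6]), 0.71)]
top orange_lid_middle [(array([210.5, 175.5]), 0.72)]
top orange_press [(array([210., 245.]), 0.68)]
top cup_mid [(array([291. , 268.7]), 0.79)]
top tumbler_mid []
top jar_mid []
```

View pics/scene6.png

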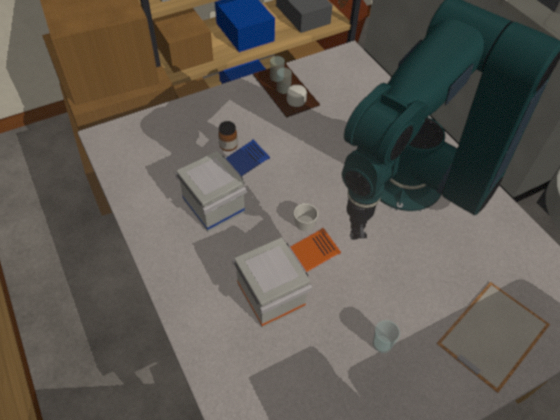

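The picture shows both lids shut (orange lid middle at (270,267), as at the start), the gripper clear at (358,235), and the cup, tumbler and jar unmoved. Handing in.

```bash
python3 -c "
from workcell import job
print(job.sign_off())"
```

```text
the job is handed in; nothing more can be done
None
```

I opened the orange bin by its lever, let it close slowly, and handed the job in at about 16 s of the 45 s allowed. No verdict was reported.

- **Opening and hold:** I pressed the orange lever with the closed fingertips until it met its stop, where the force rose to about 22 N. I held it there for about 2.6 s. In the scene picture the lid stood fully open, consistent with 1.035 rad.
- **Closing:** I raised the lever at about 16 mm/s, slowing to 8 mm/s near the top, over about 3.2 s. Upward force of 2–4 N stayed on the fingertip until about z = 0.173 m. It was gone by 0.183 m, with the lever at rest height.
- **Last checks:**
  - Both lids look shut. The orange lid's middle point is back at (270, 267), within 1 pixel of where it started.
  - The cup, tumbler and jar are within 2 pixels of their starting places in the scene picture.
  - The gripper is clear, with only noise left in the wrist force.
- **Not confirmed:** The networks did not find the tumbler and jar in the last top picture, so those two were checked only in the scene view. There is no direct reading of the lid angle or its speed. Those come from the pictures, the fingertip height and the contact force.

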